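Tighten a spit clamp with a click-handle wrench

TASK

Two chimney-cake spits lie in their clamp holders on the stall counter; on one holder's clamp bolt sits the click-handle wrench (round black grip, hinged neck), on the other a plain flat spanner. Tighten the bolt under the click-handle wrench: swing its grip clockwise as seen from above until the handle trips and stays cranked over at its neck joint, then stop and let go without forcing the bolt any tighter. Do not turn the plain spanner.

Things in the scene. Friction and masses are not known exactly. Their poses are not given: they have to be found in the camera images.
- grip_center (a point): Middle of the click-handle wrench's round black grip: level cylinder 28 mm thick, 105 mm long, centre line 88 mm above the counter, free space under it; 165 mm from the bolt's axis while straight. x points along the handle away from the bolt, z up; moves with the handle. A steel cap ends the handle 231 mm from the bolt; bare shank 15 mm thick. Wrench captive, swings level about the bolt.
- bolt_center (a point): Point on the vertical axis of the clamp bolt under the click-handle wrench, at the height of the handle's centre line (88 mm). Fixed over the grey clamp block (52 mm square, top 65 mm above the counter, on a 110 x 90 mm steel plate). The holder's wooden spit (64 mm thick) runs roughly away from the robot, to 270 mm from the bolt; the handle points roughly towards the robot.
- bolt_turn (a joint): Turn of bolt and wrench head in rad, growing clockwise seen from above (tightening); starts at 0 to 0.15. Resists with about 0.85 N m plus 1.8 N m per rad, stays about where left. Pushed at the middle of the grip, the handle trips with the bolt at about 0.27 (0.37 at the grip's inner end). Beyond 0.46 the bolt is overtightened.
- trip (a joint): Breakaway joint in the neck, vertical pin 36 mm from the bolt's axis: clockwise bend of handle against head in rad. 0 = straight. Holds straight up to about 1.2 N m at the pin (9 to 10 N across the middle of the grip); once pushed past about 0.15 it snaps on by itself to its stop at 0.30 and stays there. Pushing on after that turns the bolt further.
- spanner (a joint): Turn in rad of the plain flat steel spanner (200 mm long, bar 13 mm wide, open jaw at its free end) on the bolt of the other, equal-looking holder, 0.36 to 0.57 m to the left or right of the first. Starts at 0, points roughly towards the robot, bar 83 mm above the counter. To be left alone.

How it is judged:
By the outcome, as a careful person would: the job done as asked, in the order asked, and still so for the second after the job is handed in, with the robot touching nothing.
It also fails if it takes over 40 s, if anything falls off the work surface, if the arm or the gripper's body presses on something with over 40 N, if the wrist force passes 120 N, or if a joint passes its speed limit or range.

ROBOT

A 7-joint arm with a two-finger parallel gripper is mounted at the origin on the work surface. World frame = base frame: x ahead of the robot, y to its left, z up, the work surface at z = 0. Lengths are in m, angles in rad, forces in N, time in s.
With the tool pointing down it reaches from about 0.425 to 0.925 m from the base axis. Payload 6.8 kg.
Tool frame: the origin (TCP) lies at the very end of the fingers, on their centre line; the grasp point (between the pads) lies 19 mm behind it; z points along the fingers, y is the line along which they close (so a half turn about z gives the same grasp; the last joint's range is limited). The gripper opens to 85 mm and grips with 20 to 120 N. Pads are 22 mm wide; open, the fingers measure 114 mm over their backs; the gripper's body (76 mm by 85 mm) begins 54 mm behind the grasp point. The pads swing forward as they close: fully open they stand 13 mm farther back than shut.
Start: joints at [-1.254, 0.477, 0.022, 1.555, -0.011, 1.109, -0.083], TCP at [0.278, 0.615, 0.231] pointing down, gripper open.
Joint ranges: [-2.96, 2.96], [-0.34, 2.1], [-1.41, 1.46], [0.24, 2.44], [-1.37, 4.51], [0.17, 1.92], [-2.96, 2.96]. Speed limits (rad/s): [2.39, 2.39, 3.14, 3.14, 3.14, 3.14, 3.14].

INTERFACE

Orientations are given as a rotation vector (axis times angle).
In Python, from bench import get_obs, viewer, r gives the robot as it stands. The module is installed in compiled form; this text tells all that it offers.
- The arm moves only by the tool play_rows, never from a script. Its argument "commands" is a list that holds one entry, the list of rows, each a list of 5 numbers: the gripper's target within -1 to 1 (shut at 1, half-way at 0, fully open at -1), then the shift along the tool's x, y, z scaled (see below), then the turn about the tool's z scaled (see below). A call has 1 to 12 rows; each row is the pose to reach, as a shift and turn from the pose commanded when the call began, along the tool's axes at that moment; what a row does not reach only later rows make up. The controller multiplies each number of a shift by 0.2 m and each number of a turn by pi/2 rad. A row lasts 1/12 s, in which the tool goes at most 41.7 mm and 7.16 degrees, less where a joint would pass 70% of its speed; a pose out of reach is approached as far as the arm can. A call with a number of a shift or a turn outside -1 to 1 is refused whole. A call with a gripper value outside its range is refused whole. The fingers move at their own pace and stop on an object; "grip_force" is the grip in N (left out, the last holds). Time passes only in rows, so rows that repeat a pose let the fingers close. It gives the time, the measured TCP pose, the force, the opening and the grip force at its end, in the units of the state.
- get_obs(): the state, without advancing time (a new reading comes with each control period).
- viewer.grab_frame(name): name is "scene" or "top"; returns a dict with "pixels" (400x640x3 uint8, red, green, blue), "fovy" (degrees; the focal length in pixels is half the picture's height over the tangent of half this angle, whatever the lens; pixels are square), "cx", "cy" (the principal point, pixels), "world_to_cam" (4x4, takes a point from world to camera coordinates). Camera axes: x right, y up, looking along -z (the intrinsics and any distortion apply to the point x, -y, -z); pixel columns grow to the right and rows downward; lengths in m; the calibration is good to about 2 mm. A picture is of the moment at which its call begins. There is no depth.
- r.hand_in(): hands the job in; it is judged then, once.
Trained networks look in a picture, given as the dict that the camera call returned (one of the last four; its "shot" number tells which), for a name from the list of things; names that differ only in an ending like _2 or _b are one class to them, and where a whole thing is asked for, a point or a joint stands for the part that bears it (a point fixed in the world has none). Each returns a list of dicts, best first, with "score" (0 to 1); they miss things now and then, are a little off and sometimes report something else, mostly with a low value. They report only what shows in the picture. A call takes as long as a camera call.
- viewer.trace(picture, thing): "pixels" (400x640 bool, what is visible of it) and "rect" ([left, top, right, bottom] in pixels, round what is visible of it).
The state is a dict: "clock": time; "joints": joint angles; "qvel": joint speeds; "tau": joint torques, N m; "tcp_pos": TCP position; "orientation": TCP orientation; "contact_force": force on the tool from outside, world axes, zero at the start; "moment": the same for the moment, N m; "grip_width": finger opening in m; "gripper_force": force on a finger pad.
Only numpy, scipy, OpenCV 4.12 (cv2) and the standard library are available. Lean on these libraries where they do the work, as an engineer would, in place of code of your own. Each camera call takes 0.05 s, during which the arm holds its last target. There are 200 camera calls.

## Working session

There is one attempt and no reset: what is moved stays moved. The work goes in short steps, Python scripts to look and compute and a tool call to move; the robot and the scene stay as the last step left them, time stands still between calls to the robot, and variables do not carry over. Pictures are saved under pics/ and viewed, at most 10 in all, crops included, and the job is handed in when it is done.

Besides the shell and the picture viewer there is one more tool, called after "Call:" as name(argument=value, ...), one argument or row to a line, values as JSON. play_rows: Moves the arm, as the interface text tells. Shifts and turns lie within -1 to 1; 1 stands for 0.2 m of shift or pi/2 rad of turn. Its arguments: {"type":"object","properties":{"commands":{"type":"array","items":{"type":"array","items":{"type":"array","items":{"type":"number","minimum":-1,"maximum":1}}}},"grip_force":{"type":"number"}},"required":["commands"]}

```bash
mkdir -p pics; cat > h.py <<'E'
import numpy as np,cv2
from bench import get_obs,viewer,r
def K(f):
    h,w=f["pixels"].shape[:2]; fl=h/2/np.tan(np.radians(f["fovy"])/2); return fl,f["cx"],f["cy"]
def proj(f,p):
    fl,cx,cy=K(f); c=f["world_to_cam"]@np.r_[p,1]; return np.array([cx+fl*c[0]/-c[2],cy+fl*-c[1]/-c[2]])
def ray(f,uv):
    fl,cx,cy=K(f); d=np.array([(uv[0]-cx)/fl,-(uv[1]-cy)/fl,-1]); R=f["world_to_cam"][:3,:3]; t=f["world_to_cam"][:3,3]
    return -R.T@t,R.T@d
def atz(f,uv,z):
    o,d=ray(f,uv); return o+d*(z-o[2])/d[2]
def tri(f,a,g,b):
    o,d=ray(f,a);p,e=ray(g,b); s=np.linalg.lstsq(np.c_[d,-e],p-o,rcond=None)[0]
    A=o+d*s[0];B=p+e*s[1]; return (A+B)/2,np.linalg.norm(A-B)
E
python3 - <<'E'
from h import *
o=get_obs();print({k:np.round(v,3) for k,v in o.items()})
fs={}
for n in ("scene","top"):
    f=viewer.grab_frame(n);fs[n]=f
    print(n,[k for k in f],f["fovy"],f["cx"],f["cy"],ray(f,(320,200)))
    cv2.imwrite(f"pics/{n}0.png",f["pixels"][...,::-1])
for n,f in fs.items():
    for t in ("grip_center","bolt_turn","trip","spanner"):
        for q in viewer.trace(f,t)[:3]:
            ys,xs=np.nonzero(q["pixels"]); print(n,t,round(q["score"],2),np.round(q["rect"]),len(xs),xs.mean(),ys.mean(),np.round(atz(f,(xs.mean(),ys.mean()),.088),3))
E
```

```text
{'clock': np.float64(0.0), 'joints': array([-1.254,  0.478,  0.022,  1.556, -0.011,  1.109, -0.083]), 'qvel': array([-0.001, -0.   , -0.002,  0.001,  0.   ,  0.002, -0.001]), 'tau': array([-0.0000e+00, -5.9644e+01,  1.6080e+00, -2.8119e+01,  1.2000e-02,
        9.0000e-03,  0.0000e+00]), 'tcp_pos': array([0.278, 0.614, 0.23 ]), 'orientation': array([-6.620e-01, -3.071e+00,  3.000e-03]), 'contact_force': array([ 0.057, -0.653,  0.327]), 'moment': array([-0.002, -0.008,  0.007]), 'gripper_force': np.float64(0.0), 'grip_width': np.float64(0.085)}
scene ['pixels', 'fovy', 'cx', 'cy', 'world_to_cam', 'shot'] 54.46614720516306 320.3067118132576 203.65485694531233 (array([ 1.14985911, -0.17978431,  0.9010632 ]), array([-0.58769572,  0.14226137, -0.79653281]))
top ['pixels', 'fovy', 'cx', 'cy', 'world_to_cam', 'shot'] 49.743493227781144 323.112114192977 201.33178248729058 (array([ 0.4143884 , -0.06250702,  1.22188973]), array([ 0.16114475,  0.0137718 , -0.98686588]))
scene grip_center 0.68 [212. 166. 249. 214.] 483 226.3064182194617 186.37888198757764 [ 0.454 -0.271  0.088]
scene bolt_turn 0.79 [208. 165. 264. 230.] 740 236.27567567567567 198.9081081081081 [ 0.502 -0.249  0.088]
scene bolt_turn 0.18 [213. 168. 250. 216.] 549 226.96174863387978 187.43897996357012 [ 0.459 -0.27   0.088]
scene trip 0.91 [209. 168. 251. 215.] 557 226.97127468581687 187.85098743267505 [ 0.46  -0.27   0.088]
scene spanner 0.93 [359. 162. 429. 207.] 548 395.985401459854 184.51277372262774 [0.54  0.179 0.088]
top grip_center 0.61 [384. 210. 425. 281.] 609 406.11494252873564 252.41871921182266 [ 0.46  -0.271  0.088]
top bolt_turn 0.61 [378. 195. 426. 282.] 970 399.66907216494843 240.22886597938145 [ 0.491 -0.255  0.088]
top trip 0.96 [384. 210. 424. 286.] 748 405.596256684492 251.76069518716577 [ 0.461 -0.27   0.088]
top spanner 0.88 [212. 198. 261. 262.] 522 236.28735632183907 226.11494252873564 [0.531 0.175 0.088]
```

View pics/top0.png

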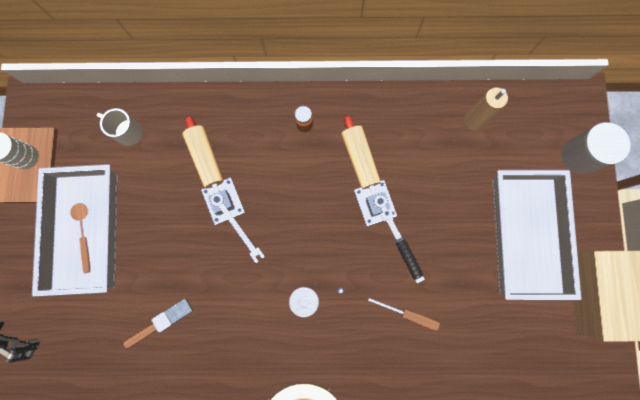

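View pics/scene0.png

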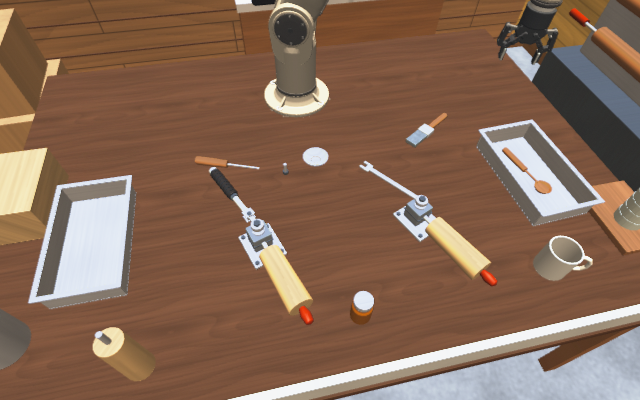

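```bash
cat >> h.py <<'E'
def dark(f,box,thr=60):
    l,t,R,b=box; s=f["pixels"][t:b,l:R].max(2); n,lab,st,c=cv2.connectedComponentsWithStats((s<thr).astype(np.uint8))
    i=1+np.argmax(st[1:,4]); ys,xs=np.nonzero(lab==i); P=np.c_[xs+l,ys+t].astype(float); m=P.mean(0)
    d=np.linalg.svd(P-m,full_matrices=False)[2][0]; q=(P-m)@d; return m,m+d*q.min(),m+d*q.max(),len(P),(P-m)@np.array([-d[1],d[0]])
def big(f,box,name,k=8):
    l,t,R,b=box; cv2.imwrite(name,cv2.resize(f["pixels"][t:b,l:R,::-1],None,fx=k,fy=k,interpolation=cv2.INTER_CUBIC))
E
python3 - <<'E'
from h import *
t=viewer.grab_frame("top");s=viewer.grab_frame("scene")
A=dark(t,(384,225,430,290),45);B=dark(s,(200,160,250,215),45)
print(A[:4],np.ptp(A[4]));print(B[:4],np.ptp(B[4]))
print(tri(t,A[0],s,B[0]))
for a in (1,2):
  for b in (1,2): print(a,b,tri(t,A[a],s,B[b]))
k=6
img=np.vstack([cv2.resize(f["pixels"][y:y+45,x:x+100,::-1] ,None,fx=k,fy=k,interpolation=cv2.INTER_CUBIC) for f,x,y in ((t,345,185),(s,205,200))])
cv2.imwrite("pics/c1.png",img)
E
```

```text
Traceback (most recent call last):
  File "h.py", line 17, in dark
    i=1+np.argmax(st[1:,4]); ys,xs=np.nonzero(lab==i); P=np.c_[xs+l,ys+t].astype(float); m=P.mean(0)
        ~~~~~~~~~^^^^^^^^^^
ValueError: attempt to get argmax of an empty sequence
```

```bash
sed -i 's/s=f\["pixels"\]\[t:b,l:R\].max(2);/s=f["pixels"][t:b,l:R].astype(int); s=s.max(2)+4*(np.ptp(s,axis=2)>14)*100;/' h.py
cat > m.py <<'E'
from h import *
t=viewer.grab_frame("top");s=viewer.grab_frame("scene")
for f,p in ((t,(408,258)),(s,(224,183))): print(f["pixels"][p[1],p[0]-8:p[0]+9:2].tolist())
A=dark(t,(384,225,430,290),90);B=dark(s,(200,160,250,215),90)
print(A[:4],np.ptp(A[4]));print(B[:4],np.ptp(B[4]))
print(tri(t,A[0],s,B[0]))
for a in (1,2):
  for b in (1,2): print(a,b,tri(t,A[a],s,B[b]))
k=6
img=np.vstack([cv2.resize(f["pixels"][y:y+45,x:x+100,::-1] ,None,fx=k,fy=k,interpolation=cv2.INTER_CUBIC) for f,x,y in ((t,345,185),(s,205,200))])
cv2.imwrite("pics/c1.png",img)
E
python3 m.py
```

```text
[[113, 82, 67], [109, 76, 62], [56, 48, 46], [57, 57, 58], [73, 72, 74], [101, 95, 91], [70, 67, 66], [61, 56, 56], [102, 73, 61]]
[[39, 38, 37], [53, 51, 51], [58, 58, 61], [61, 59, 59], [67, 63, 62], [60, 59, 60], [65, 57, 54], [127, 87, 63], [128, 86, 64]]
(array([409.14327485, 257.66666667]), array([399.85230703, 240.45987058]), array([419.29207829, 276.46216724]), 342) 9.89008996693278
(array([222.00986842, 183.36842105]), array([211.29295277, 170.75117004]), array([233.49039804, 196.88469091]), 304) 9.981621793852003
(array([ 0.44580223, -0.27924057,  0.09229169]), np.float64(0.0035910120766163905))
1 1 (array([ 0.48435235, -0.26579787,  0.18404891]), np.float64(0.052460923210521745))
1 2 (array([ 0.49114016, -0.25586696,  0.08443684]), np.float64(0.0005612936821781839))
2 1 (array([ 0.3976662 , -0.3037185 ,  0.09533405]), np.float64(0.005061864981766076))
2 2 (array([ 0.4006257 , -0.29448511, -0.01626137]), np.float64(0.059899666798308784))
```

View pics/c1.png

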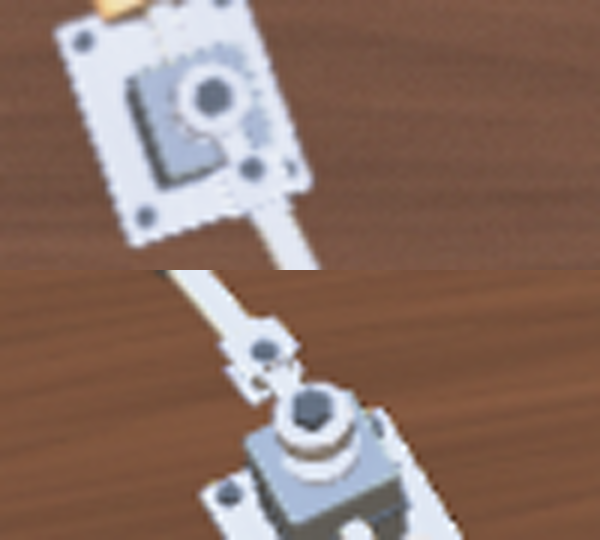

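```bash
python3 - <<'E'
from h import *
t=viewer.grab_frame("top");s=viewer.grab_frame("scene")
b=tri(t,(380.3,201.2),s,(257,223));p=tri(t,(387,213),s,(249,213.3));g=tri(t,(409.1,257.7),s,(222,183.4))
print(b,p,g)
b2,p2,g2=[(atz(t,u,z)[:2]+atz(s,v,z)[:2])/2 for u,v,z in (((380.3,201.2),(257,223),b[0][2]),((387,213),(249,213.3),p[0][2]),((409.1,257.7),(222,183.4),.093))]
print(b2,p2,g2,np.linalg.norm(g2-b2),np.linalg.norm(p2-b2),[np.degrees(np.arctan2(*(x-b2)[::-1])) for x in (p2,g2)])
o=get_obs();from scipy.spatial.transform import Rotation as R
print(R.from_rotvec(o["orientation"]).as_matrix().round(3),o["clock"],o["tcp_pos"])
E
```

```text
(array([ 0.5941613 , -0.20527075,  0.09591746]), np.float64(0.001510724522627877)) (array([ 0.56235316, -0.22154821,  0.09820695]), np.float64(0.001877660300768847)) (array([ 0.44571942, -0.27923672,  0.09205853]), np.float64(0.003722989686169173))
[ 0.59419594 -0.2052747 ] [ 0.56240449 -0.22155365] [ 0.445962   -0.27907711] 0.16559015112759898 0.0357169572503064 [np.float64(-152.88509248723543), np.float64(-153.53229995673638)]
[[-0.911  0.412 -0.   ]
 [ 0.412  0.911  0.   ]
 [ 0.     0.    -1.   ]] 0.8 [0.27818543 0.61503196 0.23135293]
```

Call:
play_rows(
  commands=[
    [[1,-0.96,-0.55,0,0.533],[1,-0.96,-0.55,0,0.533],[1,-0.96,-0.55,0,0.533],[1,-0.96,-0.55,0,0.533],[1,-0.96,-0.55,0,0.533],[1,-0.96,-0.55,0,0.533],[1,-0.96,-0.55,0,0.533],[1,-0.96,-0.55,0,0.533],[1,-0.96,-0.55,0,0.533],[1,-0.96,-0.55,0,0.533]],
  ],
)

```text
clock: 1.63
tcp_pos: [0.4069, 0.4367, 0.2313]
orientation: [-1.847, -2.54, -0.0]
contact_force: [0.3, 0.3, -0.6]
grip_width: -0.0002
gripper_force: 0.0
```

Call:
play_rows(
  commands=[
    [[1,-0.92,-0.22,0,0],[1,-0.92,-0.22,0,0],[1,-0.92,-0.22,0,0],[1,-0.92,-0.22,0,0],[1,-0.92,-0.22,0,0],[1,-0.92,-0.22,0,0],[1,-0.92,-0.22,0,0],[1,-0.92,-0.22,0,0]],
  ],
)

```text
clock: 2.3
tcp_pos: [0.4215, 0.2487, 0.2315]
orientation: [-1.849, -2.539, -0.002]
contact_force: [-0.0, -0.5, -0.0]
grip_width: -0.0001
gripper_force: 0.0
```

Call:
play_rows(
  commands=[
    [[1,-0.92,-0.22,0,0],[1,-0.92,-0.22,0,0],[1,-0.92,-0.22,0,0],[1,-0.92,-0.22,0,0],[1,-0.92,-0.22,0,0],[1,-0.92,-0.22,0,0],[1,-0.92,-0.22,0,0],[1,-0.92,-0.22,0,0]],
  ],
)

```text
clock: 2.97
tcp_pos: [0.4362, 0.0605, 0.2314]
orientation: [1.849, 2.54, 0.001]
contact_force: [-0.7, 0.6, 0.4]
grip_width: 0.0003
gripper_force: 0.0
```

Call:
play_rows(
  commands=[
    [[1,-0.92,-0.22,0,0],[1,-0.92,-0.22,0,0],[1,-0.92,-0.22,0,0],[1,-0.92,-0.22,0,0],[1,-0.92,-0.22,0,0],[1,-0.92,-0.22,0,0],[1,-0.92,-0.22,0,0],[1,-0.92,-0.22,0,0]],
  ],
)

```text
clock: 3.63
tcp_pos: [0.4505, -0.128, 0.231]
orientation: [-1.848, -2.54, 0.0]
contact_force: [-0.5, 0.8, 0.4]
grip_width: -0.0001
gripper_force: 0.0
```

Call:
play_rows(
  commands=[
    [[1,-0.92,-0.22,0,0],[1,-0.92,-0.22,0,0],[1,-0.92,-0.22,0,0],[1,-0.92,-0.22,0,0],[1,-0.92,-0.22,0,0],[1,-0.92,-0.22,0,0],[1,-0.92,-0.22,0,0],[1,-0.92,-0.22,0,0],[1,-0.92,-0.22,0,0],[1,-0.92,-0.22,0,0]],
  ],
)

```text
clock: 4.47
tcp_pos: [0.4645, -0.3169, 0.2312]
orientation: [-1.849, -2.539, -0.002]
contact_force: [-0.1, 0.3, 0.1]
grip_width: 0.0001
gripper_force: 0.0
```

Call:
play_rows(
  commands=[
    [[1,0,0,0.2,0],[1,0,0,0.4,0],[1,0,0,0.6,0],[1,0,0,0.7,0],[1,0,0,0.8,0],[1,0,0,0.8,0],[1,0,0,0.8,0],[1,0,0,0.8,0]],
  ],
)

```text
clock: 5.13
tcp_pos: [0.4647, -0.319, 0.0726]
orientation: [1.852, 2.536, 0.001]
contact_force: [-1.0, -0.4, -0.1]
grip_width: -0.0003
gripper_force: 0.0
```

```bash
python3 - <<'E'
from h import *
t=viewer.grab_frame("top");s=viewer.grab_frame("scene")
k=5
img=np.vstack([cv2.resize(f["pixels"][y:y+60,x:x+130,::-1] ,None,fx=k,fy=k,interpolation=cv2.INTER_CUBIC) for f,x,y in ((t,345,235),(s,180,150))])
cv2.imwrite("pics/c2.png",img)
E
```

```text
(no output)
```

View pics/c2.png

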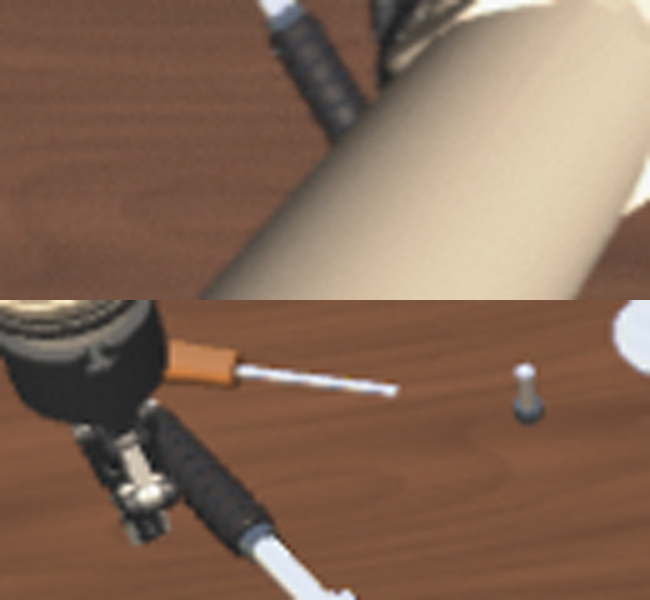

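Call:
play_rows(
  commands=[
    [[1,0.02,0,0,0],[1,0.04,0,0,0],[1,0.06,0,0,0],[1,0.06,0,0,0],[1,0.06,0,0,0]],
  ],
)

```text
clock: 5.65
tcp_pos: [0.4603, -0.3084, 0.0719]
orientation: [1.853, 2.535, -0.001]
contact_force: [-0.0, -4.0, 0.3]
grip_width: -0.0002
gripper_force: 1.7
```

Call:
play_rows(
  commands=[
    [[1,0.01,0,0,0],[1,0.02,0,0,0],[1,0.03,0,0,0],[1,0.03,0,0,0],[1,0.03,0,0,0]],
  ],
)

```text
clock: 6.07
tcp_pos: [0.4581, -0.3037, 0.0718]
orientation: [1.854, 2.534, -0.003]
contact_force: [-0.8, -6.0, 1.1]
grip_width: 0.0001
gripper_force: 2.6
```

Call:
play_rows(
  commands=[
    [[1,0.01,0,0,0],[1,0.02,0,0,0],[1,0.03,0,0,0],[1,0.03,0,0,0],[1,0.03,0,0,0]],
  ],
)

```text
clock: 6.48
tcp_pos: [0.4562, -0.2982, 0.0718]
orientation: [1.854, 2.534, -0.003]
contact_force: [-1.4, -7.0, 2.0]
grip_width: 0.0002
gripper_force: 2.8
```

Call:
play_rows(
  commands=[
    [[1,0.01,0,0,0],[1,0.02,0,0,0],[1,0.03,0,0,0],[1,0.03,0,0,0],[1,0.03,0,0,0]],
  ],
)

```text
clock: 6.9
tcp_pos: [0.4543, -0.2926, 0.0718]
orientation: [1.854, 2.533, -0.003]
contact_force: [-1.1, -7.4, 2.4]
grip_width: -0.0
gripper_force: 3.0
```

Call:
play_rows(
  commands=[
    [[1,0.01,0,0,0],[1,0.02,0,0,0],[1,0.03,0,0,0],[1,0.03,0,0,0],[1,0.03,0,0,0]],
  ],
)

```text
clock: 7.32
tcp_pos: [0.4523, -0.2871, 0.0718]
orientation: [1.854, 2.533, -0.003]
contact_force: [-2.8, -8.1, 2.6]
grip_width: 0.0001
gripper_force: 3.3
```

Call:
play_rows(
  commands=[
    [[1,0.01,0,0,0],[1,0.02,0,0,0],[1,0.03,0,0,0],[1,0.03,0,0,0],[1,0.03,0,0,0]],
  ],
)

```text
clock: 7.73
tcp_pos: [0.4504, -0.2815, 0.0718]
orientation: [1.854, 2.533, -0.004]
contact_force: [-2.1, -8.4, 2.3]
grip_width: -0.0002
gripper_force: 3.5
```

Call:
play_rows(
  commands=[
    [[1,0.01,0,0,0],[1,0.02,0,0,0],[1,0.03,0,0,0],[1,0.03,0,0,0]],
  ],
)

```text
clock: 8.07
tcp_pos: [0.4482, -0.276, 0.0718]
orientation: [1.855, 2.533, -0.005]
contact_force: [-2.9, -10.0, 2.0]
grip_width: -0.0002
gripper_force: 3.9
```

Call:
play_rows(
  commands=[
    [[1,0.01,0,0,0],[1,0.02,0,0,0],[1,0.02,0,0,0],[1,0.02,0,0,0]],
  ],
)

```text
clock: 8.4
tcp_pos: [0.4468, -0.2724, 0.0718]
orientation: [1.856, 2.532, -0.005]
contact_force: [-3.7, -9.5, 1.6]
grip_width: -0.0001
gripper_force: 4.1
```

```bash
python3 - <<'E'
from h import *
s=viewer.grab_frame("scene")
big(s,(180,150,290,240),"pics/c3.png",6)
E
```

```text
(no output)
```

View pics/c3.png

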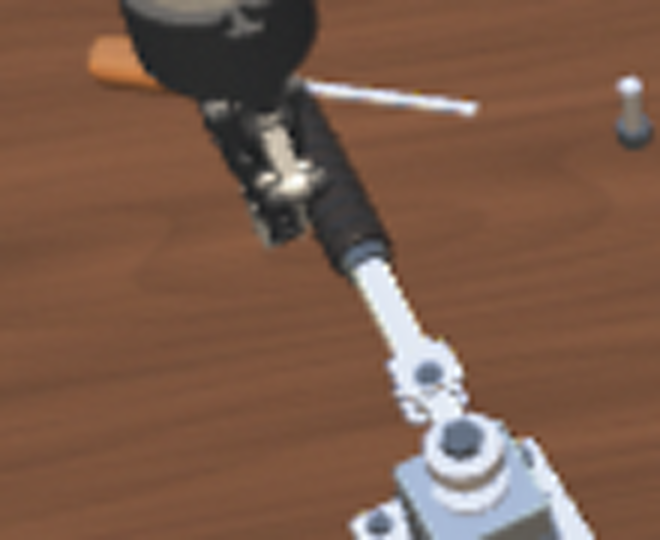

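Call:
play_rows(
  commands=[
    [[1,0.01,0,0,0],[1,0.02,0,0,0],[1,0.02,0,0,0],[1,0.02,0,0,0]],
  ],
)

```text
clock: 8.78
tcp_pos: [0.4455, -0.2687, 0.0718]
orientation: [1.856, 2.532, -0.005]
contact_force: [-3.6, -8.9, 2.1]
grip_width: 0.0003
gripper_force: 4.2
```

```bash
cat > a.py <<'E'
from h import *
import sys
s=viewer.grab_frame("scene")
g=s["pixels"][205:222,235:265].astype(float).mean(2)
B=np.array([.5942,-.2053])
m=dark(s,(222,172,252,200),95)
print(get_obs()["contact_force"].round(1),[np.round(atz(s,x,.088),4) for x in m[:3]],m[3])
d=atz(s,m[2],.09)-atz(s,m[1],.09); print("handle dir deg",np.degrees(np.arctan2(d[1],d[0])))
big(s,(215,165,285,235),sys.argv[1],8)
E
python3 a.py pics/c4.png
```

```text
[-3.5 -9.7  2. ] [array([ 0.4435, -0.2522,  0.088 ]), array([ 0.4039, -0.2812,  0.088 ]), array([ 0.4798, -0.2256,  0.088 ])] 254
handle dir deg 36.25602011499547
```

View pics/c4.png

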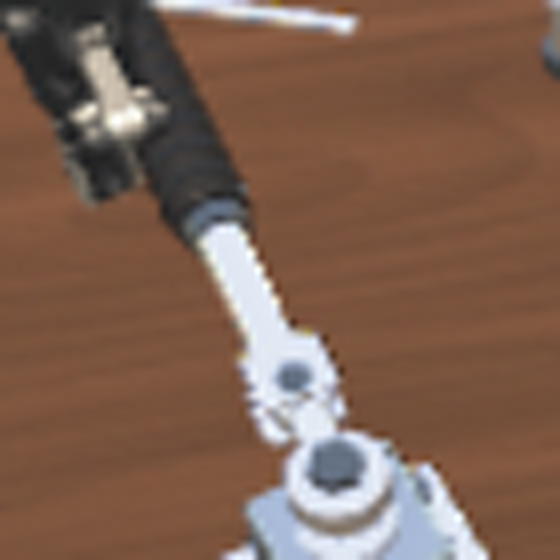

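```bash
python3 - <<'E'
from h import *
s=viewer.grab_frame("scene")
a=lambda u,v:np.degrees(np.arctan2(*(v-u)[1::-1]))
b=atz(s,(257,223.1),.096);p0=atz(s,(249,213.3),.098);p=atz(s,(251.6,212.1),.098);p3=atz(s,(251.3,212),.098);h=atz(s,(242.25,192.75),.09)
print(a(b,p0),a(b,p3),a(b,p),a(p,h),b,p,h)
E
```

```text
-153.5251630260868 -164.14826959901725 -165.03019137744434 -166.62195419832773 [ 0.5946567 -0.2045552  0.096    ] [ 0.56000578 -0.21382032  0.098     ] [ 0.48646806 -0.2313097   0.09      ]
```

Call:
play_rows(
  commands=[
    [[1,0.01,0,0,0],[1,0.02,0,0,0],[1,0.02,0,0,0],[1,0.02,0,0,0]],
  ],
)

```text
clock: 9.22
tcp_pos: [0.4443, -0.2649, 0.0717]
orientation: [1.856, 2.532, -0.005]
contact_force: [-3.7, -10.1, 1.9]
grip_width: -0.0002
gripper_force: 4.4
```

Call:
play_rows(
  commands=[
    [[1,0.01,0,0,0],[1,0.02,0,0,0],[1,0.02,0,0,0],[1,0.02,0,0,0]],
  ],
)

```text
clock: 9.55
tcp_pos: [0.4431, -0.2611, 0.0717]
orientation: [1.856, 2.532, -0.005]
contact_force: [-3.8, -9.6, 2.6]
grip_width: 0.0
gripper_force: 4.6
```

Call:
play_rows(
  commands=[
    [[1,0.01,0,0,0],[1,0.02,0,0,0],[1,0.02,0,0,0],[1,0.02,0,0,0]],
  ],
)

```text
clock: 9.88
tcp_pos: [0.442, -0.2573, 0.0718]
orientation: [1.856, 2.532, -0.005]
contact_force: [-3.6, -10.3, 2.5]
grip_width: -0.0001
gripper_force: 4.7
```

```bash
cat > p.py <<'E'
from h import *
s=viewer.grab_frame("scene")
a=lambda u,v:np.degrees(np.arctan2(*(v-u)[1::-1]))
im=s["pixels"].astype(float)
def spot(x,y,r):
    g=im[y-r:y+r+1,x-r:x+r+1]; w=np.clip(170-g.mean(2),0,None)*(np.ptp(g,axis=2)<40); yy,xx=np.mgrid[y-r:y+r+1,x-r:x+r+1]
    return np.array([(w*xx).sum(),(w*yy).sum()])/w.sum()
pp=spot(252,212,2);pp=spot(*np.round(pp).astype(int),2); bb=spot(257,223,3)
# shank axis: bright pixels at rows between collar and pin
row=[]
for y in range(196,206):
    g=im[y,232:265]; w=np.clip(g[:,2]-110,0,None); row.append([(w*np.arange(232,265)).sum()/w.sum(),y])
row=np.array(row); c=np.polyfit(row[:,1],row[:,0],1)
u,v=[atz(s,(np.polyval(c,y),y),.09) for y in (206,196)]
b=atz(s,bb,.096);p=atz(s,pp,.098)
print(pp,bb,"head",a(b,p),"handle",a(u,v),get_obs()["contact_force"].round(1))
big(s,(215,165,285,235),"pics/c5.png",8)
E
python3 p.py
```

```text
[252.28830084 211.54317549] [256.51707892 223.15362611] head -170.23449143990788 handle -170.16815609691494 [ -2.9 -10.8   2.4]
```

View pics/c5.png

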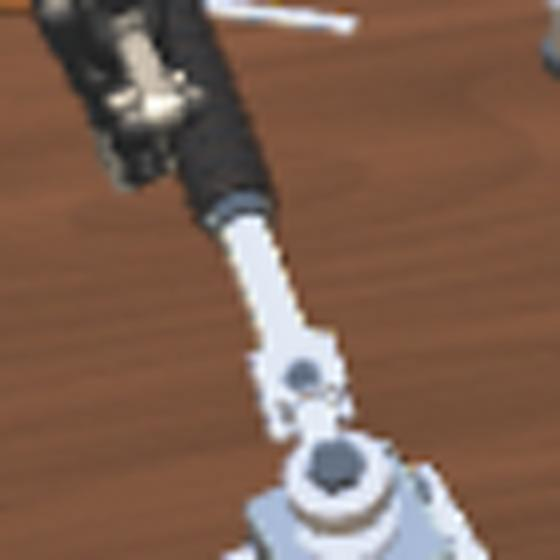

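Call:
play_rows(
  commands=[
    [[1,-0.03,0,0,0],[1,-0.06,0,0,0],[1,-0.06,-0.09,0,0],[1,-0.06,-0.18,0,0],[1,-0.06,-0.18,0,0],[1,-0.06,-0.18,0,0.08],[1,-0.06,-0.18,0,0.15],[1,-0.06,-0.18,0,0.22],[1,-0.06,-0.18,0,0.22],[1,-0.06,-0.18,0,0.22]],
  ],
)

```text
clock: 10.77
tcp_pos: [0.4129, -0.276, 0.0711]
orientation: [-2.257, -2.184, -0.0]
contact_force: [-0.0, 0.7, 0.5]
grip_width: -0.0005
gripper_force: 0.0
```

```bash
python3 p.py; python3 -c "
from h import *
from scipy.spatial.transform import Rotation as R
print(R.from_rotvec(get_obs()['orientation']).as_matrix().round(3),get_obs()['tcp_pos'])"
```

```text
[251.96183206 211.77862595] [256.54405932 223.15640628] head -168.60057882784687 handle -168.87920868153725 [-1.1  0.3  0.5]
[[ 0.032  0.999 -0.   ]
 [ 0.999 -0.032  0.   ]
 [ 0.    -0.    -1.   ]] [ 0.41284239 -0.27607729  0.07113431]
```

Call:
play_rows(
  commands=[
    [[1,0.01,0,0,0],[1,0.02,0,0,0],[1,0.03,0,0,0],[1,0.04,0,0,0],[1,0.04,0,0,0],[1,0.04,0,0,0]],
  ],
)

```text
clock: 11.32
tcp_pos: [0.4127, -0.2685, 0.0713]
orientation: [-2.261, -2.181, -0.0]
contact_force: [-0.5, 0.6, 0.2]
grip_width: -0.0001
gripper_force: 0.0
```

Call:
play_rows(
  commands=[
    [[1,0.01,0,0,0],[1,0.02,0,0,0],[1,0.02,0,0,0],[1,0.02,0,0,0]],
  ],
)

```text
clock: 11.65
tcp_pos: [0.4126, -0.2671, 0.0717]
orientation: [2.261, 2.176, -0.003]
contact_force: [-1.5, -7.2, -0.8]
grip_width: 0.0002
gripper_force: 3.3
```

Call:
play_rows(
  commands=[
    [[1,0.01,0,0,0],[1,0.02,0,0,0],[1,0.02,0,0,0],[1,0.02,0,0,0]],
  ],
)

```text
clock: 11.98
tcp_pos: [0.4118, -0.2628, 0.0715]
orientation: [2.263, 2.177, -0.004]
contact_force: [-3.3, -6.6, -0.4]
grip_width: 0.0003
gripper_force: 3.1
```

Call:
play_rows(
  commands=[
    [[1,0.01,0,0,0],[1,0.02,0,0,0],[1,0.02,0,0,0],[1,0.02,0,0,0]],
  ],
)

```text
clock: 12.32
tcp_pos: [0.4122, -0.2583, 0.0714]
orientation: [2.263, 2.178, -0.003]
contact_force: [-3.6, -5.3, 1.3]
grip_width: 0.0002
gripper_force: 2.4
```

```bash
python3 p.py
```

```text
[251.96534997 211.78031878] [256.56712844 223.17598769] head -168.55680313301195 handle -172.02203200487259 [-3.3 -5.3  0.7]
```

Call:
play_rows(
  commands=[
    [[1,0.01,0,0,0],[1,0.02,0,0,0],[1,0.03,0,0,0],[1,0.03,0,0,0]],
  ],
)

```text
clock: 12.7
tcp_pos: [0.413, -0.2509, 0.0713]
orientation: [2.262, 2.179, -0.001]
contact_force: [-1.3, -3.2, 1.0]
grip_width: 0.0002
gripper_force: 1.3
```

Call:
play_rows(
  commands=[
    [[1,0.01,0,0,0],[1,0.02,0,0,0],[1,0.02,0,0,0],[1,0.02,0,0,0]],
  ],
)

```text
clock: 13.03
tcp_pos: [0.4139, -0.2458, 0.0712]
orientation: [-2.26, -2.181, -0.001]
contact_force: [0.3, -0.2, 0.6]
grip_width: -0.0001
gripper_force: 0.0
```

```bash
python3 p.py
```

```text
[251.96244784 211.77885953] [256.56859051 223.17965405] head -168.5485391825403 handle -176.63064628262862 [ 0.3  0.5 -0.7]
```

Call:
play_rows(
  commands=[
    [[1,-0.05,0,0,0],[1,-0.1,0,0,0],[1,-0.2,0,0,0],[1,-0.2,0,0,0],[1,-0.2,0,-0.2,0],[1,-0.2,0,-0.5,0],[1,-0.2,0,-0.8,0],[1,-0.5,0,-0.8,0],[1,-0.9,0,-0.8,0],[1,-0.9,0,-0.8,0],[1,-0.9,0,-0.8,0],[1,-0.9,0,-0.8,0]],
  ],
)

```text
clock: 14.08
tcp_pos: [0.4048, -0.433, 0.2329]
orientation: [2.266, 2.17, -0.005]
contact_force: [-0.0, -0.4, 1.0]
grip_width: 0.0002
gripper_force: 0.0
```

```bash
python3 p.py;  python3 - <<'E'
from h import *
f=viewer.grab_frame("top");t=viewer.grab_frame("scene")
k=5
cv2.imwrite("pics/c6.png",np.vstack([cv2.resize(g["pixels"][y:y+60,x:x+140,::-1],None,fx=k,fy=k,interpolation=cv2.INTER_CUBIC) for g,x,y in ((f,340,190),(t,180,170))]))
E
```

```text
[250.67291667 212.06527778] [256.43770407 223.21068912] head -163.96734649701713 handle -163.9224731643596 [-0.   0.6 -0.8]
```

View pics/c6.png

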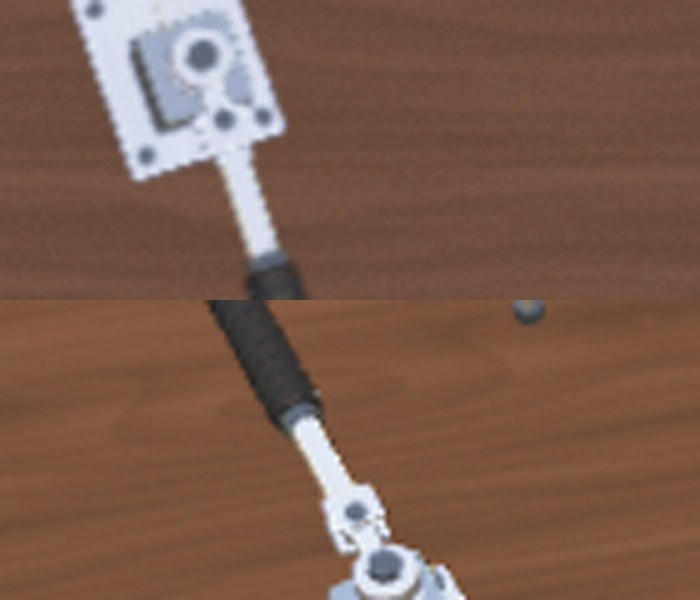

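Call:
play_rows(
  commands=[
    [[1,0.2,0.02,0,0],[1,0.4,0.02,0,0],[1,0.58,0.02,0,0],[1,0.58,0.02,0,0],[1,0.58,0.02,0.2,0],[1,0.58,0.02,0.4,0],[1,0.58,0.02,0.6,0],[1,0.58,0.02,0.7,0],[1,0.58,0.02,0.81,0],[1,0.58,0.02,0.81,0],[1,0.58,0.02,0.81,0]],
  ],
)

```text
clock: 15.15
tcp_pos: [0.4146, -0.3094, 0.0688]
orientation: [-2.259, -2.179, 0.001]
contact_force: [0.5, -0.1, 0.9]
grip_width: 0.0002
gripper_force: 0.0
```

Call:
play_rows(
  commands=[
    [[1,0.02,0,0,0],[1,0.04,0,0,0],[1,0.06,0,0,0],[1,0.08,0,0,0],[1,0.09,0,0,0],[1,0.1,0,0,0],[1,0.1,0,0,0],[1,0.1,0,0,0]],
  ],
)

```text
clock: 15.82
tcp_pos: [0.4161, -0.2929, 0.0703]
orientation: [2.26, 2.176, -0.002]
contact_force: [-2.0, -5.7, 1.0]
grip_width: 0.0001
gripper_force: 2.7
```

Call:
play_rows(
  commands=[
    [[1,0.01,0,0,0],[1,0.02,0,0,0],[1,0.03,0,0,0],[1,0.04,0,0,0],[1,0.04,0,0,0],[1,0.04,0,0,0]],
  ],
)

```text
clock: 16.32
tcp_pos: [0.4161, -0.2854, 0.0703]
orientation: [2.261, 2.175, -0.003]
contact_force: [-2.3, -7.1, 2.2]
grip_width: 0.0002
gripper_force: 3.1
```

```bash
python3 p.py
```

```text
[250.67620377 212.12491277] [256.43401059 223.19685846] head -163.85569353595793 handle -163.3133736221035 [-1.9 -6.4  1.6]
```

Call:
play_rows(
  commands=[
    [[1,0.01,0,0,0],[1,0.02,0,0,0],[1,0.03,0,0,0],[1,0.04,0,0,0],[1,0.04,0,0,0],[1,0.04,0,0,0]],
  ],
)

```text
clock: 16.87
tcp_pos: [0.4164, -0.2775, 0.0704]
orientation: [2.26, 2.175, -0.003]
contact_force: [-1.7, -8.5, 2.2]
grip_width: -0.0004
gripper_force: 3.3
```

Call:
play_rows(
  commands=[
    [[1,0.01,0,0,0],[1,0.02,0,0,0],[1,0.03,0,0,0],[1,0.04,0,0,0],[1,0.04,0,0,0],[1,0.04,0,0,0]],
  ],
)

```text
clock: 17.37
tcp_pos: [0.4166, -0.2696, 0.0704]
orientation: [2.261, 2.175, -0.003]
contact_force: [-3.6, -6.9, 1.2]
grip_width: -0.0001
gripper_force: 3.5
```

```bash
python3 p.py
```

```text
[251.57953216 211.8994152 ] [256.56653019 223.15984306] head -166.93981964406734 handle -167.4688476381787 [-3.1 -7.2  2.6]
```

Call:
play_rows(
  commands=[
    [[1,0.01,0,0,0],[1,0.02,0,0,0],[1,0.03,0,0,0],[1,0.04,0,0,0],[1,0.04,0,0,0]],
  ],
)

```text
clock: 17.83
tcp_pos: [0.4168, -0.2607, 0.0702]
orientation: [2.261, 2.176, -0.002]
contact_force: [-1.7, -5.8, 2.9]
grip_width: 0.0
gripper_force: 2.7
```

Call:
play_rows(
  commands=[
    [[1,0.01,0,0,0],[1,0.02,0,0,0],[1,0.03,0,0,0],[1,0.04,0,0,0],[1,0.04,0,0,0]],
  ],
)

```text
clock: 18.25
tcp_pos: [0.4176, -0.2504, 0.0696]
orientation: [2.262, 2.18, 0.001]
contact_force: [-0.8, -2.1, 1.2]
grip_width: 0.0001
gripper_force: 0.8
```

```bash
python3 p.py
```

```text
[251.70935961 211.73399015] [256.5652248  223.15650545] head -167.6739105086553 handle -174.89481466557598 [-1.  -1.7  0.8]
```

Call:
play_rows(
  commands=[
    [[1,0.01,0,0,0],[1,0.02,0,0,0],[1,0.03,0,0,0],[1,0.04,0,0,0],[1,0.04,0,0,0],[1,0.04,0,0,0]],
  ],
)

```text
clock: 18.8
tcp_pos: [0.4178, -0.2423, 0.0692]
orientation: [-2.261, -2.181, -0.0]
contact_force: [0.9, 0.6, 0.2]
grip_width: -0.0001
gripper_force: 0.0
```

```bash
python3 p.py
```

```text
[251.50815065 211.88026981] [256.57651246 223.15116082] head -166.66408859049375 handle 174.49518410084536 [-0.  -0.2 -0.9]
```

Call:
play_rows(
  commands=[
    [[1,-0.05,0,0,0],[1,-0.1,0,0,0],[1,-0.2,0,0,0],[1,-0.2,0,0,0],[1,-0.2,0,-0.2,0],[1,-0.2,0,-0.5,0],[1,-0.2,0,-0.8,0],[1,-0.5,0,-0.8,0],[1,-0.9,0,-0.8,0],[1,-0.9,0,-0.8,0],[1,-0.9,0,-0.8,0],[1,-0.9,0,-0.8,0]],
  ],
)

```text
clock: 19.85
tcp_pos: [0.4088, -0.4293, 0.2309]
orientation: [2.266, 2.169, -0.005]
contact_force: [-0.0, 0.7, 0.1]
grip_width: -0.0
gripper_force: 0.0
```

```bash
python3 p.py;  python3 - <<'E'
from h import *
f=viewer.grab_frame("top");t=viewer.grab_frame("scene")
k=5
cv2.imwrite("pics/c7.png",np.vstack([cv2.resize(g["pixels"][y:y+60,x:x+140,::-1],None,fx=k,fy=k,interpolation=cv2.INTER_CUBIC) for g,x,y in ((f,340,190),(t,180,170))]))
E
```

```text
[251.00640205 212.11523688] [256.44366916 223.20949626] head -165.02777043106545 handle 178.51860079900192 [ 0.4  0.8 -0.1]
```

View pics/c7.png

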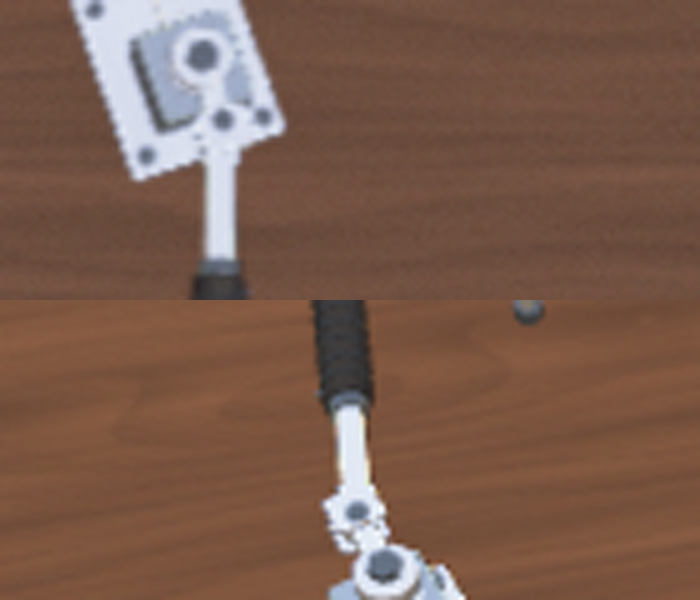

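```bash
python3 p.py; python3 -c "
from h import *
print(r.hand_in())"
```

```text
[251.01915456 212.11756935] [256.44423634 223.21096544] head -165.06964084936456 handle 178.2420699252322 [ 0.8  1.  -0.5]
the job is handed in; nothing more can be done
None
```

The click-handle wrench tripped on the second push and stays cranked over at its neck, about 0.29 rad by camera; the first push let the handle spring back straight. The bolt turned at most about 0.29 rad and settled at about 0.20 rad past its start, short of the 0.46 limit. I let go, never went near the plain spanner, and handed the job in (no verdict came back).

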